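# Clear a stray tube off a bottle carrier, then lift the carrier level and hold it

## Task

Someone parked an orange-capped tube on the grey bottle carrier, right against its handle: take the tube off, stand it upright on the bench and let go of it. Then lift the carrier by the blue grip of its handle until its feet are at least 10 cm above the bench, both brown bottles still standing in their wells, and finish while holding it there, steady and level. Keep the tube upright and the carrier level all the way, and leave the timer, petri dish and tape roll where they are.

Things in the scene. Friction and masses are not known exactly. Their poses are not given: they have to be found in the camera images.
- carrier: loose carrier, about 0.35 kg empty: grey deck 110 (x) x 196 (y) mm, top 10 mm above its feet. Origin under the deck's centre at foot level, z up. On it two blue open wells (57 mm across, 24 mm high) at y = +66 and -66 mm, and between them a steel bow handle of 8 mm rod: uprights at y = +33 and -33 mm, x = 0, joined along y at height 115 mm through a blue grip
- carrier_grip (a point): centre of the blue grip of the carrier's handle, 115 mm above the feet: a block 14 mm thick (carrier x), 50 mm long (carrier y), 18 mm high, the place to lift the carrier; grip it across its thickness
- well_left (a point): centre of the floor of the carrier's well at its +y end, 10 mm above the feet; inner diameter 49 mm
- well_right (a point): the same for the well at the carrier's -y end
- bottle_left: brown reagent bottle with white cap, 42 mm across, 78 mm high, about 70 g, loose in the well at the carrier's +y end (7 mm play); origin at the centre of its underside, z up
- bottle_right: the same kind of bottle, loose in the well at the carrier's -y end
- tube: stray 50 ml tube, about 60 g, 100 mm high, body 28 mm across, orange cap 34 mm across (top 14 mm), flat foot. It starts upright, loose on the carrier's deck (10 mm up) on the deck's -x side, its axis 32 to 35 mm from the handle's plane, within 10 mm of the grip's middle along y: no finger fits between it and the grip. Origin: centre of its underside, z up
- timer: white bench timer lying on the bench, 62 x 64 x 20 mm, origin at the centre of its underside; leave alone
- petri_1: closed petri dish lying on the bench, 89 mm across, 15 mm high, origin at the centre of its underside; leave alone
- tape_roll: green tape roll lying on the bench, 68 mm across, 19 mm high, origin at the centre of its underside; leave alone
Things that resemble listed ones, but are neither listed nor needed, are in the scene too. Leave any purple look-alike of the bottle_right alone.

How it is judged:
On the way, in this order (a step that is already met when the one before it is completed fails the run):
1. the tube stands upright and let go on the bench, while the carrier still stands on the bench (height (world z) of each of tube, carrier below 0.006 m and angle between tube's own z axis and vertical below 0.1 rad and linear speed of tube below 0.03 m/s and contact force between tube and the fingers below 0.1 N), for 0.2 s.
2. the carrier is held level in the fingers with its feet clear of the bench, both bottles in their wells (height (world z) of carrier above 0.03 m and angle between carrier's own z axis and vertical below 0.12 rad and contact force between carrier and the fingers above 1 N and distance between bottle_left and well_left below 0.014 m and angle between each of bottle_left, bottle_right's own z axis and vertical below 0.2 rad and distance between bottle_right and well_right below 0.014 m), for 0.2 s.
At the end, for the whole second after the job is handed in: Carrier held by its grip (TCP within 40 mm), feet over 98 mm up, within 0.10 rad of level, still (0.02 m/s, 0.15 rad/s); bottles within 14 mm of their well floors, tilt under 0.2 rad; tube untouched at rest on the bench, tilt under 0.1 rad (height (world z) of carrier above 0.098 m and angle between each of carrier, tube's own z axis and vertical below 0.1 rad and linear speed of carrier below 0.02 m/s and angular speed of carrier below 0.15 rad/s and contact force between carrier and the fingers above 1 N and distance between the grasp point and carrier_grip below 0.04 m and contact force between carrier and tube below 0.1 N and distance between bottle_left and well_left below 0.014 m and angle between each of bottle_left, bottle_right's own z axis and vertical below 0.2 rad and distance between bottle_right and well_right below 0.014 m and height (world z) of tube below 0.006 m and linear speed of tube below 0.03 m/s and contact force between tube and the fingers below 0.1 N); the arm keeps its last pose, push and grip.
It fails at once if the tube is tipped by more than 0.5 rad (angle between tube's own z axis and vertical above 0.5 rad).
It fails at once if the carrier is tilted by more than 0.26 rad (angle between carrier's own z axis and vertical above 0.26 rad).
It fails at once if the timer, petri dish or tape roll is moved by more than 20 mm (distance of any of timer, petri_1, tape_roll from where it was at the start of the episode above 0.02 m).
It also fails if it takes over 54 s, if anything falls off the work surface, if the arm or the gripper's body presses on something with over 40 N, if the wrist force passes 120 N, or if a joint passes its speed limit or range.

## Robot

A 6-joint arm with a two-finger parallel gripper is mounted at the origin on a cart in front of the work surface, level with it; the furniture and walls round the work are solid. World frame = base frame: x ahead of the robot, y to its left, z up, the work surface at z = 0. Lengths are in m, angles in rad, forces in N, time in s.
With the tool pointing down it reaches from about 0.375 to 0.9 m from the base axis. Payload 3.1 kg.
Tool frame: the origin (TCP) lies between the finger pads, 19 mm behind the fingertips; this is the grasp point; z points along the fingers, y is the line along which they close (so a half turn about z gives the same grasp; the last joint's range is limited). The gripper opens to 87 mm and grips with 3 to 60 N. Pads are 19 mm wide; open, the fingers measure 117 mm over their backs; the gripper's body (75 mm by 190 mm) begins 51 mm behind the grasp point.
Start: joints at [1.119, 0.527, 1.433, -0, 1.181, -0.178], TCP at [0.168, 0.602, 0.241] pointing down, gripper open.
Joint ranges: [-3.08, 3.08], [-0.75, 2.2], [0.22, 2.44], [-1.43, 4.57], [0, 2.65], [-2.85, 2.85]. Speed limits (rad/s): [2.79, 2.79, 3.14, 3.14, 3.14, 3.14].

## Interface

Orientations are given as a unit quaternion [x, y, z, w].
In Python, from rig import status, viewer, robot gives the robot as it stands.
- The arm moves only by the tool arm_command, never from a script. Its arguments are lists of equal length, an entry for each row: "delta_rot": the turn, a rotation vector about the tool's x, y, z in degrees, a list of three; "delta_pos": the shift along the tool's x, y, z in m, a list of three; "gripper": the closure, from -1 (fully open) to 1 (shut). In form: {"delta_rot": [[rx, ry, rz], ...], "delta_pos": [[dx, dy, dz], ...], "gripper": [gripper, ...]}. A call has 1 to 12 rows; each row is the pose to reach, as a shift and turn from the pose commanded when the call began, along the tool's axes at that moment; what a row does not reach only later rows make up. A row lasts 1/12 s, in which the tool goes at most 41.7 mm and 7.16 degrees, less where a joint would pass 70% of its speed; a pose out of reach is approached as far as the arm can. A call with a gripper value outside its range is refused whole. The fingers move at their own pace and stop on an object; "grip_force" is the grip in N (left out, the last holds). Time passes only in rows, so rows that repeat a pose let the fingers close. It gives the time, the measured TCP pose, the force, the opening and the grip force at its end, in the units of the state.
- status.get_obs(): the state, without advancing time (a new reading comes with each control period).
- viewer.camera(name): name is "scene" or "top" or "wrist"; returns a dict with "pixels" (420x560x3 uint8, blue, green, red), "fx", "fy", "cx", "cy" (pixels), "k1" (the pictures are not rectified: a ray, as slopes to the right and down, at radius r is drawn at 1 + k1 r^2 times it, then the intrinsics apply), "pose" (4x4, takes a point from camera to world coordinates); the wrist camera has in their place "mount" (4x4, takes a point from camera to tool coordinates, whose origin is the TCP and whose axes are the flange's). Camera axes: x right, y down, z forward; pixel columns grow to the right and rows downward; lengths in m; the calibration is good to about 2 mm. A picture is of the moment at which its call begins: read the wrist's pose just before it. There is no depth.
- robot.hand_in(): hands the job in; it is judged then, once.
The state is a dict: "time": time; "q": joint angles; "joint_velocities": joint speeds; "joint_torque": joint torques, N m; "position": TCP position; "tool_rot": TCP orientation; "ft_force": force on the tool from outside, world axes, zero at the start; "moment": the same for the moment, N m; "grip_width": finger opening in m; "grip_force": force on a finger pad.
Only numpy, scipy, OpenCV 4.12 (cv2) and the standard library are available. Lean on these libraries where they do the work, as an engineer would, in place of code of your own. Each camera call takes 0.05 s, during which the arm holds its last target. There are 200 camera calls.

## Working session

There is one attempt and no reset: what is moved stays moved. The work goes in short steps, Python scripts to look and compute and a tool call to move; the robot and the scene stay as the last step left them, time stands still between calls to the robot, and variables do not carry over. Pictures are saved under pics/ and viewed, at most 11 in all, crops included, and the job is handed in when it is done.

Besides the shell and the picture viewer there is one more tool, called after "Request:" by a JSON object that holds its "op" and its "data". arm_command: Moves the arm, as the interface text tells. Its arguments: {"type":"object","properties":{"delta_rot":{"type":"array","items":{"type":"array","items":{"type":"number"}}},"delta_pos":{"type":"array","items":{"type":"array","items":{"type":"number"}}},"gripper":{"type":"array","items":{"type":"number"}},"grip_force":{"type":"number"}},"required":["delta_rot","delta_pos","gripper"]}

```bash
mkdir -p pics; ls; cat > h.py <<'E'
import numpy as np, cv2
from rig import status, viewer, robot
from scipy.spatial.transform import Rotation as R
def cam(n):
    o=status.get_obs(); c=viewer.camera(n)
    if n=="wrist":
        T=np.eye(4);T[:3,:3]=R.from_quat(o["tool_rot"]).as_matrix();T[:3,3]=o["position"]
        c["pose"]=T@np.array(c["mount"])
    c["pose"]=np.array(c["pose"]); return c
def ray(c,u,v):
    K=np.array([[c["fx"],0,c["cx"]],[0,c["fy"],c["cy"]],[0,0,1.]])
    x=cv2.undistortPoints(np.array([[[u,v]]],float),K,np.array([c["k1"],0,0,0.]))[0,0]
    # k1 model same as OpenCV radial
    return c["pose"][:3,3], c["pose"][:3,:3]@np.array([x[0],x[1],1])
def onz(c,u,v,z):
    o,d=ray(c,u,v); return o+d*(z-o[2])/d[2]
def proj(c,p):
    K=np.array([[c["fx"],0,c["cx"]],[0,c["fy"],c["cy"]],[0,0,1.]])
    T=np.linalg.inv(c["pose"]); 
    return cv2.projectPoints(np.array(p,float).reshape(-1,1,3),cv2.Rodrigues(T[:3,:3])[0],T[:3,3],K,np.array([c["k1"],0,0,0.]))[0][:,0]
def load(n):
    import pickle; return pickle.load(open(f"pics/{n}.pkl","rb"))
def snap(n,f):
    import pickle; c=cam(n); cv2.imwrite(f"pics/{f}.png",c["pixels"]); pickle.dump(c,open(f"pics/{f}.pkl","wb")); return c
E
python3 - <<'E'
from h import *
o=status.get_obs(); print({k:np.round(v,3) for k,v in o.items()})
for n in("top","scene"):
    c=snap(n,n+"0"); print(n,c["fx"],c["k1"],np.round(c["pose"],3).tolist())
E
```

```text
pics
{'time': np.float64(0.0), 'q': array([ 1.119,  0.528,  1.434,  0.   ,  1.181, -0.179]), 'joint_velocities': array([ 0.002,  0.002, -0.001, -0.001,  0.001, -0.   ]), 'joint_torque': array([-1.0000e-03, -4.4005e+01, -1.7659e+01,  6.3000e-02,  5.8000e-02,
       -0.0000e+00]), 'position': array([0.168, 0.601, 0.24 ]), 'tool_rot': array([ 0.136,  0.991, -0.001, -0.   ]), 'ft_force': array([-0.202, -0.724,  0.285]), 'moment': array([ 0.018,  0.019, -0.029]), 'grip_force': np.float64(0.0), 'grip_width': np.float64(0.087)}
top 536.3689482269265 -0.04633243493175979 [[-0.007, -0.995, 0.099, 0.453], [-1.0, 0.009, 0.019, -0.006], [-0.02, -0.098, -0.995, 1.402], [0.0, 0.0, 0.0, 1.0]]
scene 389.0438423006328 -0.11270300739080837 [[0.548, -0.576, 0.606, -0.133], [-0.836, -0.395, 0.38, -0.454], [0.021, -0.715, -0.698, 0.942], [0.0, 0.0, 0.0, 1.0]]
```

View pics/top0.png

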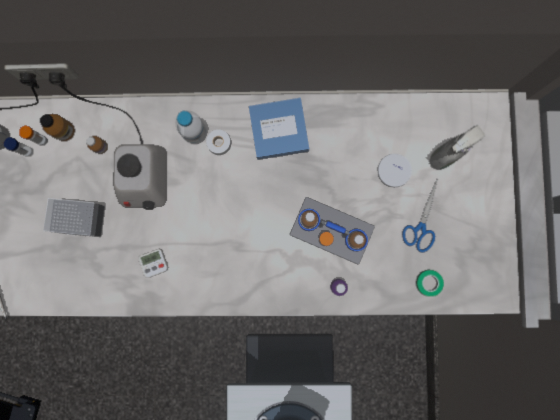

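View pics/scene0.png

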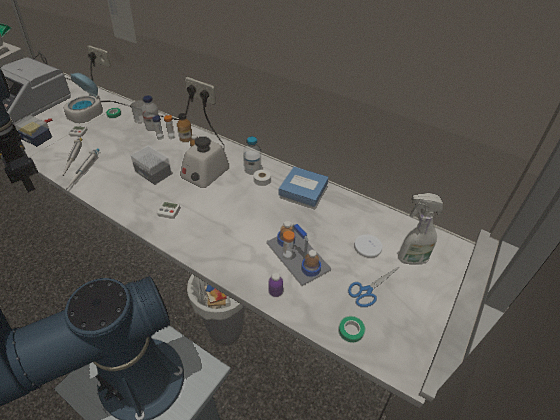

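Top view: carrier deck centred near (333,231), wells at (309,219) and (357,240), grip at about (335,228), and the tube's orange cap at (326,239). Candidates for the tube are the orange caps at (326,239) on the deck and at (26,132) and (95,143) at the far left; I choose (326,239). The purple look-alike bottle is at (339,287), the tape roll at (430,283), the petri dish at (394,170) and the timer at (152,263).

```bash
python3 - <<'E'
from h import *
c=load("top0"); im=c["pixels"]; hsv=cv2.cvtColor(im,cv2.COLOR_BGR2HSV)
x0,y0,x1,y1=280,185,385,275
roi=np.zeros(im.shape[:2],np.uint8); roi[y0:y1,x0:x1]=255
def m(lo,hi): return cv2.inRange(hsv,lo,hi)&roi
org=m((5,150,90),(18,255,255)); 
k=max(cv2.findContours(org,0,2)[0],key=cv2.contourArea); (u,v),r=cv2.minEnclosingCircle(k); print("org",u,v,r)
for z in(.11,.105): print(onz(c,u,v,z))
blue=m((100,130,50),(130,255,255))
for k in cv2.findContours(blue,0,2)[0]:
    if cv2.contourArea(k)>15: print("blue",cv2.contourArea(k),cv2.minAreaRect(k))
dark=cv2.morphologyEx(cv2.inRange(im,(0,0,0),(255,255,125))&roi,cv2.MORPH_CLOSE,np.ones((5,5)))
k=max(cv2.findContours(dark,0,2)[0],key=cv2.contourArea); r=cv2.minAreaRect(k); print("deck",r)
P=np.array([onz(c,*q,.01) for q in cv2.boxPoints(r)]); print(P.round(4)); print(P.mean(0), np.linalg.norm(np.diff(P,axis=0),axis=1))
print("purple",onz(c,339,287,.07))
cv2.imwrite("pics/crop0.png",cv2.resize(im[y0:y1+25,x0:x1],None,fx=6,fy=5.2,interpolation=2))
E
```

```text
org 326.02874755859375 238.35057067871094 6.649580001831055
[ 0.51745167 -0.09524158  0.11      ]
[ 0.51770121 -0.09558661  0.105     ]
blue 23.5 ((356.5, 239.5), (21.0, 21.0), 90.0)
blue 78.0 ((335.54437255859375, 226.8934783935547), (19.846155166625977, 4.923077583312988), 22.61986541748047)
deck ((331.7920227050781, 230.02244567871094), (75.7300796508789, 42.480411529541016), 23.317707061767578)
[[ 0.5332 -0.0052  0.01  ]
 [ 0.6349 -0.0501  0.01  ]
 [ 0.5547 -0.2297  0.01  ]
 [ 0.4542 -0.1839  0.01  ]]
[ 0.54422709 -0.11725304  0.01      ] [0.11118485 0.19671018 0.11044288]
purple [ 0.39939359 -0.12805422  0.07      ]
```

View pics/crop0.png

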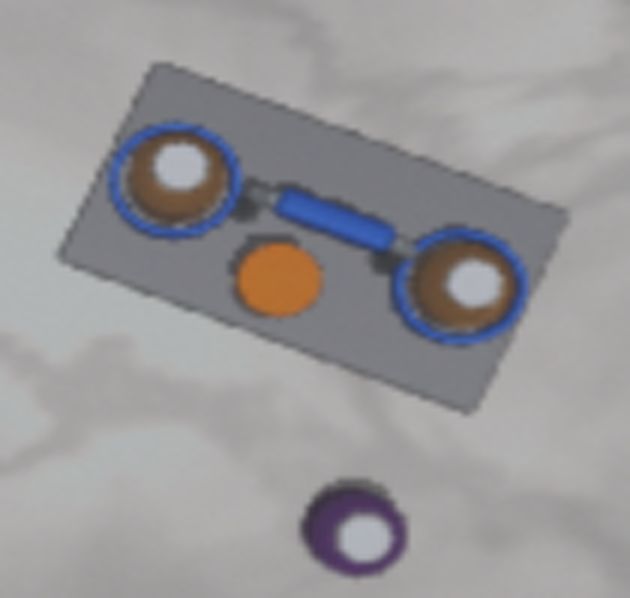

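The crop confirms it: the orange cap beside the blue grip on the grey deck is the tube, and the purple bottle stands clear at (339,287).

```bash
cat >> h.py <<'E'
def go(x,y,z,a):
    "tool down, tool y axis at world angle a deg"
    o=status.get_obs(); Q=R.from_quat(o["tool_rot"]); s=np.deg2rad(a)
    Y=np.array([np.cos(s),np.sin(s),0]);Z=np.array([0,0,-1.]); T=R.from_matrix(np.c_[np.cross(Y,Z),Y,Z])
    d=Q.inv().apply(np.array([x,y,z])-o["position"])
    print("pos",np.round(d,4).tolist(),"rot",np.round((Q.inv()*T).as_rotvec(degrees=True),2).tolist(), "t",round(float(o["time"]),2),"at",np.round(o["position"],4))
E
python3 -c "
from h import *
go(.517,-.095,.24,66.2)"
```

```text
pos [-0.5236, -0.5766, 0.0013] rot [-0.11, -0.01, 8.17] t 0.1 at [0.1681 0.6013 0.2404]
```

Request:
{"op": "arm_command", "data": {"delta_rot": [[0, 0, 3], [0, 0, 6], [0, 0, 8.2], [0, 0, 8.2], [0, 0, 8.2], [0, 0, 8.2], [0, 0, 8.2], [0, 0, 8.2], [0, 0, 8.2], [0, 0, 8.2], [0, 0, 8.2], [0, 0, 8.2]], "delta_pos": [[-0.026, -0.029, 0], [-0.052, -0.058, 0], [-0.079, -0.087, 0], [-0.105, -0.115, 0], [-0.131, -0.144, 0], [-0.157, -0.173, 0], [-0.183, -0.202, 0], [-0.209, -0.231, 0], [-0.236, -0.26, 0], [-0.262, -0.288, 0], [-0.288, -0.317, 0], [-0.314, -0.346, 0]], "gripper": [-1, -1, -1, -1, -1, -1, -1, -1, -1, -1, -1, -1]}}

```text
time: 1.1
position: [0.3777, 0.1823, 0.2412]
tool_rot: [0.206, 0.978, -0.0, -0.0]
ft_force: [1.5, -0.0, 0.3]
grip_width: 0.0871
grip_force: 0.0
```

```bash
python3 -c "
from h import *
go(.517,-.095,.24,66.2)"
```

```text
pos [-0.2394, -0.1975, 0.0011] rot [-0.0, -0.01, -0.02] t 1.1 at [0.3777 0.1823 0.2412]
```

Request:
{"op": "arm_command", "data": {"delta_rot": [[0, 0, 0], [0, 0, 0], [0, 0, 0], [0, 0, 0], [0, 0, 0], [0, 0, 0], [0, 0, 0], [0, 0, 0], [0, 0, 0], [0, 0, 0], [0, 0, 0], [0, 0, 0]], "delta_pos": [[-0.03, -0.024, 0], [-0.06, -0.048, 0], [-0.09, -0.073, 0], [-0.12, -0.098, 0], [-0.15, -0.122, 0], [-0.175, -0.144, 0], [-0.2, -0.164, 0], [-0.22, -0.181, 0], [-0.233, -0.192, 0], [-0.239, -0.197, 0], [-0.239, -0.197, 0], [-0.239, -0.197, 0]], "gripper": [-0.4, -0.4, -0.4, -0.4, -0.4, -0.4, -0.4, -0.4, -0.4, -0.4, -0.4, -0.4]}}

```text
time: 2.1
position: [0.5156, -0.0917, 0.2409]
tool_rot: [0.206, 0.978, 0.0, -0.001]
ft_force: [-0.4, 0.4, 0.6]
grip_width: 0.0607
grip_force: 0.0
```

```bash
python3 - <<'E'
from h import *
go(.517,-.095,.24,66.2)
c=snap("wrist","w1"); print(c["fx"],np.round(c["mount"],3).tolist())
hsv=cv2.cvtColor(c["pixels"],cv2.COLOR_BGR2HSV)
for n,lo,hi,z in(("org",(5,150,60),(18,255,255),.11),("blue",(100,130,40),(130,255,255),.124)):
    for k in cv2.findContours(cv2.inRange(hsv,lo,hi),0,2)[0]:
        if cv2.contourArea(k)>150:
            (u,v),r=cv2.minEnclosingCircle(k); q=cv2.minAreaRect(k); print(n,(u,v),r,q,onz(c,u,v,z).round(4),onz(c,*q[0],z).round(4))
E
```

```text
pos [-0.0026, -0.0025, 0.0009] rot [0.03, -0.13, -0.03] t 2.1 at [ 0.5156 -0.0917  0.2409]
368.4777115432736 [[-0.001, -0.959, -0.284, 0.079], [1.0, -0.001, 0.001, -0.0], [-0.001, -0.284, 0.959, -0.144], [0.0, 0.0, 0.0, 1.0]]
org (275.67950439453125, 207.96234130859375) 21.38865852355957 ((275.5000305175781, 208.00001525878906), (41.719295501708984, 41.719295501708984), 45.0) [ 0.5159 -0.0933  0.11  ] [ 0.5158 -0.0935  0.11  ]
blue (263.442626953125, 254.0) 30.704383850097656 ((263.5, 254.5), (13.0, 61.0), 90.0) [ 0.5419 -0.1152  0.124 ] [ 0.5423 -0.1153  0.124 ]
```

View pics/w1.png

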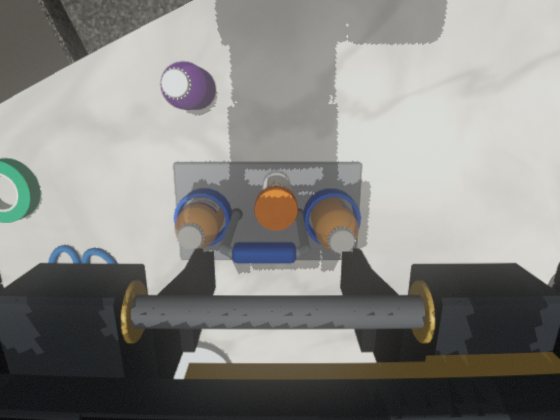

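The wrist view shows the cap at (276,208) between the fingers. The grip at (263,254) lies square to the image, so the yaw is right, and the bottle caps at (190,237) and (342,240) stay outside the fingers' descent. Going down on the cap.

```bash
python3 -c "
from h import *
go(.515,-.093,.102,66.2)"
```

```text
pos [-0.0007, -0.0019, 0.1389] rot [0.03, -0.13, 0.02] t 2.15 at [ 0.5154 -0.0912  0.2409]
```

Request:
{"op": "arm_command", "data": {"delta_rot": [[0, 0, 0], [0, 0, 0], [0, 0, 0], [0, 0, 0], [0, 0, 0], [0, 0, 0], [0, 0, 0], [0, 0, 0], [0, 0, 0]], "delta_pos": [[-0.001, -0.002, 0.015], [-0.001, -0.002, 0.04], [-0.001, -0.002, 0.07], [-0.001, -0.002, 0.095], [-0.001, -0.002, 0.115], [-0.001, -0.002, 0.13], [-0.001, -0.002, 0.138], [-0.001, -0.002, 0.138], [-0.001, -0.002, 0.138]], "gripper": [-0.4, -0.4, -0.4, -0.4, -0.4, -0.4, -0.4, -0.4, -0.4], "grip_force": 15}}

```text
time: 2.9
position: [0.5165, -0.094, 0.1035]
tool_rot: [0.206, 0.979, 0.0, -0.0]
ft_force: [0.2, 0.4, 0.1]
grip_width: 0.0608
grip_force: 0.0
```

Request:
{"op": "arm_command", "data": {"delta_rot": [[0, 0, 0], [0, 0, 0], [0, 0, 0], [0, 0, 0], [0, 0, 0], [0, 0, 0], [0, 0, 0], [0, 0, 0]], "delta_pos": [[0, 0, 0], [0, 0, 0], [0, 0, 0], [0, 0, 0], [0, 0, 0], [0, 0, 0], [0, 0, 0], [0, 0, 0]], "gripper": [0, 0.1, 0.2, 0.3, 0.5, 0.5, 0.5, 0.5]}}

```text
time: 3.57
position: [0.517, -0.0951, 0.1036]
tool_rot: [0.207, 0.978, -0.0, 0.001]
ft_force: [-0.4, -0.0, 3.6]
grip_width: 0.0339
grip_force: 15.0
```

```bash
python3 - <<'E'
from h import *
go(.515,-.093,.102,66.2)
print(status.get_obs()["ft_force"])
c=snap("wrist","w2")
E
```

```text
pos [0.0027, 0.0011, 0.0016] rot [0.0, 0.06, -0.04] t 3.57 at [ 0.517  -0.0951  0.1036]
[-0.38322624 -0.04527073  3.64708236]
```

View pics/w2.png

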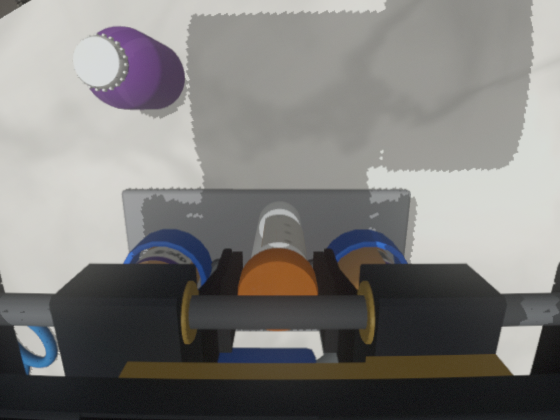

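Gripped at 33.9 mm, the cap's diameter, with both pads on the orange cap at (279,285). Lift straight up.

Request:
{"op": "arm_command", "data": {"delta_rot": [[0, 0, 0], [0, 0, 0], [0, 0, 0], [0, 0, 0], [0, 0, 0], [0, 0, 0], [0, 0, 0], [0, 0, 0], [0, 0, 0]], "delta_pos": [[0.001, 0, -0.003], [0.002, 0, -0.01], [0.003, 0, -0.02], [0.004, 0, -0.03], [0.005, 0, -0.045], [0.006, 0, -0.06], [0.006, 0, -0.07], [0.006, 0, -0.07], [0.006, 0, -0.07]], "gripper": [0.5, 0.5, 0.5, 0.5, 0.5, 0.5, 0.5, 0.5, 0.5]}}

```text
time: 4.37
position: [0.5115, -0.0926, 0.1741]
tool_rot: [0.206, 0.978, -0.0, 0.001]
ft_force: [-0.8, -0.3, -0.7]
grip_width: 0.0339
grip_force: 15.0
```

```bash
python3 - <<'E'
from h import *
go(.45,.08,.172,66.2)
go(.45,.08,.0945,66.2)
print(status.get_obs()["ft_force"],status.get_obs()["grip_width"])
c=snap("scene","s1");cv2.imwrite("pics/s1c.png",cv2.resize(c["pixels"][180:320,220:400],None,fx=4,fy=4,interpolation=2))
E
```

```text
pos [0.1261, 0.1331, 0.0019] rot [0.0, 0.12, -0.03] t 4.37 at [ 0.5115 -0.0926  0.1741]
pos [0.1262, 0.1331, 0.0794] rot [0.0, 0.12, -0.03] t 4.37 at [ 0.5115 -0.0926  0.1741]
[-0.81533437 -0.28553807 -0.68020736] 0.033888164974722905
```

View pics/s1c.png

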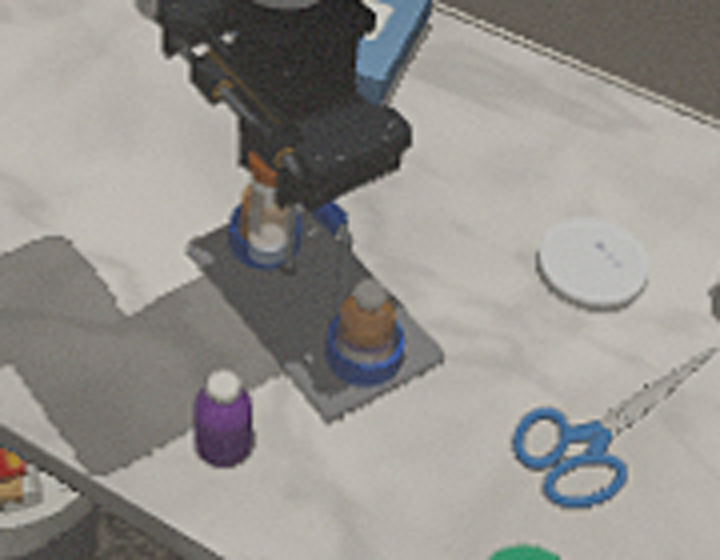

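The tube hangs upright, clear of the handle, at about (265,215) in the crop, with both bottles still in their wells. I move away from the carrier first, then sideways.

Request:
{"op": "arm_command", "data": {"delta_rot": [[0, 0, 0], [0, 0, 0], [0, 0, 0], [0, 0, 0], [0, 0, 0], [0, 0, 0], [0, 0, 0], [0, 0, 0], [0, 0, 0], [0, 0, 0], [0, 0, 0], [0, 0, 0]], "delta_pos": [[0.012, 0, -0.005], [0.03, 0, -0.01], [0.05, 0.005, -0.01], [0.07, 0.018, -0.01], [0.086, 0.037, -0.01], [0.1, 0.06, -0.01], [0.112, 0.085, -0.01], [0.12, 0.106, -0.005], [0.125, 0.122, 0], [0.126, 0.131, 0], [0.126, 0.133, 0], [0.126, 0.133, 0]], "gripper": [0.5, 0.5, 0.5, 0.5, 0.5, 0.5, 0.5, 0.5, 0.5, 0.5, 0.5, 0.5]}}

```text
time: 5.42
position: [0.4495, 0.0802, 0.1731]
tool_rot: [0.206, 0.979, -0.0, -0.0]
ft_force: [-0.2, -0.9, -0.9]
grip_width: 0.0334
grip_force: 15.0
```

Request:
{"op": "arm_command", "data": {"delta_rot": [[0, 0, 0], [0, 0, 0], [0, 0, 0], [0, 0, 0], [0, 0, 0], [0, 0, 0], [0, 0, 0], [0, 0, 0], [0, 0, 0]], "delta_pos": [[0, 0, 0.008], [0, 0, 0.022], [0, 0, 0.038], [0, 0, 0.052], [0, 0, 0.062], [0, 0, 0.069], [0, 0, 0.073], [0, 0, 0.075], [0, 0, 0.075]], "gripper": [0.5, 0.5, 0.5, 0.5, 0.5, 0.5, 0.5, 0.5, 0.5]}}

```text
time: 6.17
position: [0.4497, 0.0797, 0.098]
tool_rot: [0.207, 0.978, -0.0, -0.0]
ft_force: [-0.1, 0.0, -1.4]
grip_width: 0.0338
grip_force: 15.0
```

```bash
python3 - <<'E'
from h import *
go(.45,.08,.0936,66.2)
print(status.get_obs()["ft_force"],status.get_obs()["grip_width"])
c=snap("scene","s2");u,v=proj(c,[.45,.08,.05])[0].astype(int);print(u,v);cv2.imwrite("pics/s2c.png",cv2.resize(c["pixels"][v-60:v+60,u-80:u+80],None,fx=4,fy=4,interpolation=2))
E
```

```text
pos [-0.0002, 0.0004, 0.0044] rot [-0.01, -0.02, -0.07] t 6.17 at [0.4497 0.0797 0.098 ]
[-0.08194314  0.0329766  -1.42813156] 0.03383537616836633
227 237
```

View pics/s2c.png

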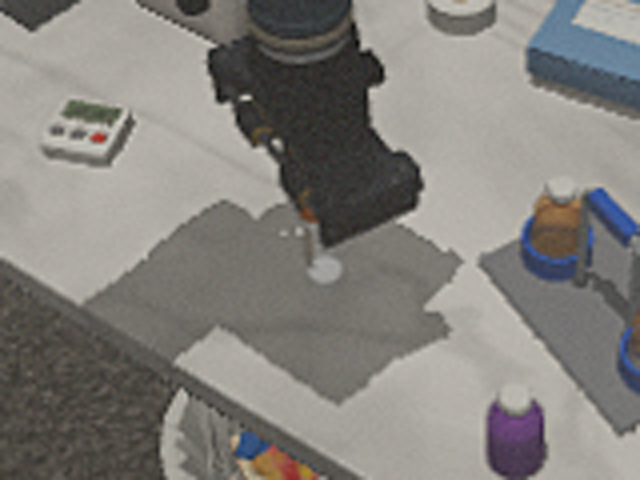

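The tube is upright at about (323,250) in the crop, a few mm above the bench and clear of the rest. Lower to contact.

Request:
{"op": "arm_command", "data": {"delta_rot": [[0, 0, 0], [0, 0, 0], [0, 0, 0], [0, 0, 0], [0, 0, 0], [0, 0, 0], [0, 0, 0]], "delta_pos": [[0, 0, 0.001], [0, 0, 0.002], [0, 0, 0.003], [0, 0, 0.0035], [0, 0, 0.004], [0, 0, 0.004], [0, 0, 0.004]], "gripper": [0.5, 0.5, 0.5, 0.5, 0.5, 0.5, 0.5]}}

```text
time: 6.8
position: [0.4496, 0.0801, 0.0943]
tool_rot: [0.206, 0.978, -0.0, -0.0]
ft_force: [0.3, 0.8, -1.2]
grip_width: 0.0335
grip_force: 15.0
```

Request:
{"op": "arm_command", "data": {"delta_rot": [[0, 0, 0], [0, 0, 0], [0, 0, 0], [0, 0, 0]], "delta_pos": [[0, 0, 0.0005], [0, 0, 0.001], [0, 0, 0.001], [0, 0, 0.001]], "gripper": [0.5, 0.5, 0.5, 0.5]}}

```text
time: 7.13
position: [0.4501, 0.08, 0.0936]
tool_rot: [0.206, 0.978, 0.0, 0.001]
ft_force: [-0.1, 0.6, 4.2]
grip_width: 0.0335
grip_force: 15.0
```

Contact felt (+4 N). Open slowly, then rise.

Request:
{"op": "arm_command", "data": {"delta_rot": [[0, 0, 0], [0, 0, 0], [0, 0, 0], [0, 0, 0], [0, 0, 0], [0, 0, 0], [0, 0, 0], [0, 0, 0], [0, 0, 0], [0, 0, 0]], "delta_pos": [[0, 0, 0], [0, 0, 0], [0, 0, 0], [0, 0, 0], [0, 0, 0], [0, 0, 0], [0, 0, 0], [0, 0, 0], [0, 0, 0], [0, 0, 0]], "gripper": [0.2, 0.15, 0.1, 0, -0.2, -0.5, -0.5, -0.5, -0.5, -0.5]}}

```text
time: 7.97
position: [0.4497, 0.08, 0.0932]
tool_rot: [0.206, 0.978, -0.0, -0.0]
ft_force: [0.1, 0.5, 0.1]
grip_width: 0.0642
grip_force: 0.0
```

Request:
{"op": "arm_command", "data": {"delta_rot": [[0, 0, 0], [0, 0, 0], [0, 0, 0], [0, 0, 0], [0, 0, 0], [0, 0, 0], [0, 0, 0], [0, 0, 0], [0, 0, 0], [0, 0, 0]], "delta_pos": [[0, 0, -0.01], [0, 0, -0.03], [0, 0, -0.06], [0, 0, -0.09], [0, 0, -0.12], [0, 0, -0.14], [0, 0, -0.15], [0, 0, -0.15], [0, 0, -0.15], [0, 0, -0.15]], "gripper": [-0.5, -0.5, -0.5, -0.5, -0.5, -0.5, -0.5, -0.5, -0.5, -0.5]}}

```text
time: 8.8
position: [0.4488, 0.0801, 0.2424]
tool_rot: [0.206, 0.978, -0.0, -0.001]
ft_force: [0.0, 0.1, 0.1]
grip_width: 0.0651
grip_force: 0.0
```

```bash
python3 - <<'E'
from h import *
o=status.get_obs()
c=snap("top","t3"); hsv=cv2.cvtColor(c["pixels"],cv2.COLOR_BGR2HSV)
b=cv2.inRange(hsv,(100,130,50),(130,255,255)); b[:190]=0;b[275:]=0;b[:,:280]=0;b[:,385:]=0
for k in cv2.findContours(b,0,2)[0]:
    if cv2.contourArea(k)>15: r=cv2.minAreaRect(k);print(cv2.contourArea(k),r,onz(c,*r[0],.124))
w=snap("wrist","w3"); hsv=cv2.cvtColor(w["pixels"],cv2.COLOR_BGR2HSV)
for k in cv2.findContours(cv2.inRange(hsv,(5,150,60),(18,255,255)),0,2)[0]:
    if cv2.contourArea(k)>150: (u,v),r=cv2.minEnclosingCircle(k); print("org",u,v,r,onz(w,u,v,.1))
go(.543,-.116,.244,-23.8)
E
```

```text
22.5 ((356.5, 239.5), (21.0, 21.0), 90.0) [ 0.51336803 -0.16668279  0.124     ]
80.0 ((335.5, 226.99998474121094), (19.827274322509766, 5.1209516525268555), 23.198591232299805) [ 0.54363149 -0.11727763  0.124     ]
org 279.3883361816406 202.3984832763672 19.96261978149414 [0.44867828 0.08154888 0.1       ]
pos [-0.1654, -0.1413, -0.0023] rot [-0.17, -0.08, 89.97] t 8.9 at [0.4488 0.0801 0.242 ]
```

View pics/w3.png

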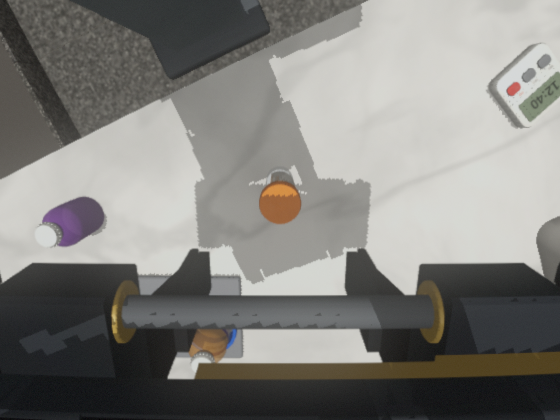

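The tube stands upright at (279,202), free of the fingers. Turn 90° and go above the grip.

Request:
{"op": "arm_command", "data": {"delta_rot": [[0, 0, 6], [0, 0, 12], [0, 0, 18], [0, 0, 24], [0, 0, 30], [0, 0, 36], [0, 0, 43], [0, 0, 50], [0, 0, 57], [0, 0, 64], [0, 0, 71], [0, 0, 77]], "delta_pos": [[-0.01, -0.008, 0], [-0.025, -0.021, 0], [-0.043, -0.037, 0], [-0.062, -0.053, 0], [-0.08, -0.068, 0], [-0.098, -0.084, 0], [-0.116, -0.099, 0], [-0.133, -0.113, 0], [-0.147, -0.125, 0], [-0.157, -0.134, 0], [-0.163, -0.14, 0], [-0.165, -0.1415, 0]], "gripper": [-0.5, -0.5, -0.5, -0.5, -0.5, -0.5, -0.5, -0.5, -0.5, -0.5, -0.5, -0.5]}}

```text
time: 9.9
position: [0.5436, -0.1176, 0.2417]
tool_rot: [0.773, 0.634, -0.001, -0.001]
ft_force: [0.2, 0.4, -0.2]
grip_width: 0.0653
grip_force: 0.0
```

Request:
{"op": "arm_command", "data": {"delta_rot": [[0, 0, 6], [0, 0, 11], [0, 0, 13], [0, 0, 13], [0, 0, 13], [0, 0, 13]], "delta_pos": [[0, 0, 0], [0, 0, 0], [0, 0, 0], [0, 0, 0], [0, 0, 0], [0, 0, 0]], "gripper": [-0.5, -0.5, -0.5, -0.5, -0.5, -0.5]}}

```text
time: 10.4
position: [0.5431, -0.1159, 0.2425]
tool_rot: [0.838, 0.546, -0.0, -0.001]
ft_force: [0.7, -0.3, -0.7]
grip_width: 0.0655
grip_force: 0.0
```

```bash
python3 - <<'E'
from h import *
w=snap("wrist","w4"); hsv=cv2.cvtColor(w["pixels"],cv2.COLOR_BGR2HSV)
for k in cv2.findContours(cv2.inRange(hsv,(100,130,40),(130,255,255)),0,2)[0]:
    if cv2.contourArea(k)>150:
        r=cv2.minAreaRect(k); B=np.array([onz(w,*q,.124) for q in cv2.boxPoints(r)]); print(r,onz(w,*r[0],.124).round(4)); print(B.round(4).tolist())
go(.543,-.1165,.115,-23.8)
E
```

```text
((338.7413635253906, 345.37811279296875), (32.1308479309082, 56.19411087036133), 88.66777801513672) [ 0.5415 -0.245   0.124 ]
[[0.5253, -0.2211, 0.124], [0.5684, -0.2391, 0.124], [0.5582, -0.2698, 0.124], [0.5137, -0.2512, 0.124]]
((281.5093994140625, 218.02413940429688), (52.887939453125, 84.33358001708984), 5.314545154571533) [ 0.5425 -0.1223  0.124 ]
[[0.5082, -0.1423, 0.124], [0.5412, -0.0849, 0.124], [0.5747, -0.1036, 0.124], [0.5439, -0.1626, 0.124]]
((279.6000671386719, 113.69999694824219), (59.92662048339844, 58.58498001098633), 63.43495178222656) [ 0.5718 -0.0523  0.124 ]
[[0.5506, -0.0329, 0.124], [0.5903, -0.0317, 0.124], [0.5934, -0.072, 0.124], [0.5523, -0.074, 0.124]]
pos [-0.0006, 0.0002, 0.1277] rot [-0.07, 0.0, 0.01] t 10.45 at [ 0.5432 -0.1159  0.2427]
```

View pics/w4.png

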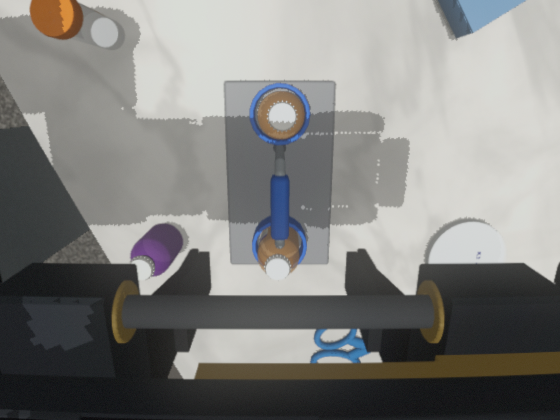

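The wrist view shows the blue grip centred at column 280, upright in the image and square to the fingers. Both bottles are in their wells at (280,114) and (278,250), and the descent path is clear.

Request:
{"op": "arm_command", "data": {"delta_rot": [[0, 0, 0], [0, 0, 0], [0, 0, 0], [0, 0, 0], [0, 0, 0], [0, 0, 0], [0, 0, 0], [0, 0, 0], [0, 0, 0]], "delta_pos": [[0, 0, 0.015], [0, 0, 0.04], [0, 0, 0.065], [0, 0, 0.09], [0, 0, 0.108], [0, 0, 0.12], [0, 0, 0.128], [0, 0, 0.128], [0, 0, 0.128]], "gripper": [-0.5, -0.5, -0.5, -0.5, -0.5, -0.5, -0.5, -0.5, -0.5]}}

```text
time: 11.2
position: [0.5435, -0.1161, 0.1152]
tool_rot: [0.838, 0.546, -0.0, -0.0]
ft_force: [-0.0, -0.6, -0.6]
grip_width: 0.0654
grip_force: 0.0
```

Request:
{"op": "arm_command", "data": {"delta_rot": [[0, 0, 0], [0, 0, 0], [0, 0, 0], [0, 0, 0], [0, 0, 0], [0, 0, 0], [0, 0, 0], [0, 0, 0], [0, 0, 0], [0, 0, 0], [0, 0, 0], [0, 0, 0]], "delta_pos": [[0, 0, 0], [0, 0, 0], [0, 0, 0], [0, 0, 0], [0, 0, 0], [0, 0, 0], [0, 0, 0], [0, 0, 0], [0, 0, 0], [0, 0, 0], [0, 0, 0], [0, 0, 0]], "gripper": [-0.2, 0, 0.2, 0.4, 0.5, 0.6, 0.65, 0.7, 0.8, 0.9, 0.9, 0.9], "grip_force": 40}}

```text
time: 12.2
position: [0.544, -0.1163, 0.1153]
tool_rot: [0.838, 0.546, 0.0, 0.001]
ft_force: [1.4, -0.8, -1.1]
grip_width: 0.0136
grip_force: 40.0
```

Gripped at 13.6 mm, matching the 14 mm grip. Gentle lift.

Request:
{"op": "arm_command", "data": {"delta_rot": [[0, 0, 0], [0, 0, 0], [0, 0, 0], [0, 0, 0], [0, 0, 0], [0, 0, 0], [0, 0, 0], [0, 0, 0], [0, 0, 0], [0, 0, 0]], "delta_pos": [[0, 0, -0.001], [0, 0, -0.003], [0, 0, -0.006], [0, 0, -0.01], [0, 0, -0.014], [0, 0, -0.017], [0, 0, -0.019], [0, 0, -0.02], [0, 0, -0.02], [0, 0, -0.02]], "gripper": [0.9, 0.9, 0.9, 0.9, 0.9, 0.9, 0.9, 0.9, 0.9, 0.9]}}

```text
time: 13.03
position: [0.5433, -0.116, 0.1353]
tool_rot: [0.838, 0.546, -0.0, -0.0]
ft_force: [-0.8, -0.1, -5.0]
grip_width: 0.013
grip_force: 40.0
```

```bash
python3 - <<'E'
from h import *
o=status.get_obs(); print(o["ft_force"],o["moment"],o["grip_width"],o["position"])
c=snap("scene","s5");cv2.imwrite("pics/s5c.png",cv2.resize(c["pixels"][180:320,200:380],None,fx=4,fy=4,interpolation=2))
E
```

```text
[-0.81542351 -0.05930064 -4.95478471] [-0.09422057  0.05547109 -0.01459378] 0.012980362904684708 [ 0.54334183 -0.11599676  0.13530227]
```

View pics/s5c.png

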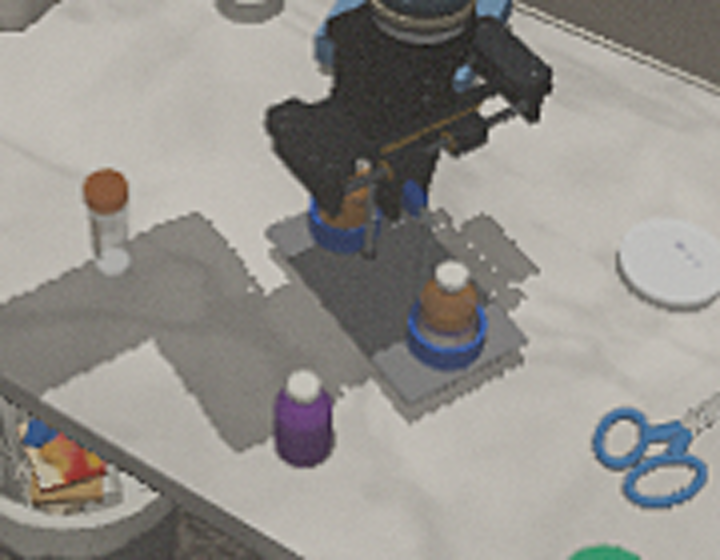

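The carrier is level and clear of the bench with its full weight on the wrist. Both bottles are seated, and the tube stands at (107,222). Lift the rest of the way.

Request:
{"op": "arm_command", "data": {"delta_rot": [[0, 0, 0], [0, 0, 0], [0, 0, 0], [0, 0, 0], [0, 0, 0], [0, 0, 0], [0, 0, 0], [0, 0, 0], [0, 0, 0], [0, 0, 0], [0, 0, 0], [0, 0, 0]], "delta_pos": [[0, 0, -0.003], [0, 0, -0.01], [0, 0, -0.02], [0, 0, -0.032], [0, 0, -0.045], [0, 0, -0.058], [0, 0, -0.07], [0, 0, -0.08], [0, 0, -0.088], [0, 0, -0.093], [0, 0, -0.095], [0, 0, -0.095]], "gripper": [0.9, 0.9, 0.9, 0.9, 0.9, 0.9, 0.9, 0.9, 0.9, 0.9, 0.9, 0.9]}}

```text
time: 14.08
position: [0.5434, -0.1161, 0.2306]
tool_rot: [0.838, 0.546, 0.0, 0.0]
ft_force: [-0.2, -0.1, -5.2]
grip_width: 0.0134
grip_force: 40.0
```

Request:
{"op": "arm_command", "data": {"delta_rot": [[0, 0, 0], [0, 0, 0], [0, 0, 0], [0, 0, 0], [0, 0, 0], [0, 0, 0]], "delta_pos": [[0, 0, 0], [0, 0, 0], [0, 0, 0], [0, 0, 0], [0, 0, 0], [0, 0, 0]], "gripper": [0.9, 0.9, 0.9, 0.9, 0.9, 0.9]}}

```text
time: 14.58
position: [0.5433, -0.116, 0.23]
tool_rot: [0.838, 0.546, -0.0, -0.0]
ft_force: [-0.5, 0.5, -5.4]
grip_width: 0.0137
grip_force: 40.0
```

```bash
python3 - <<'E'
from h import *
o=status.get_obs(); print(o["ft_force"],o["moment"],o["grip_width"],o["position"],o["time"])
c=snap("scene","s6");cv2.imwrite("pics/s6c.png",cv2.resize(c["pixels"][150:300,200:400],None,fx=4,fy=4,interpolation=2))
E
```

```text
[-0.49911164  0.50362403 -5.40376681] [-0.12681162  0.06271278  0.05601135] 0.013712096291473396 [ 0.54334871 -0.11601655  0.23000066] 14.5833
```

View pics/s6c.png

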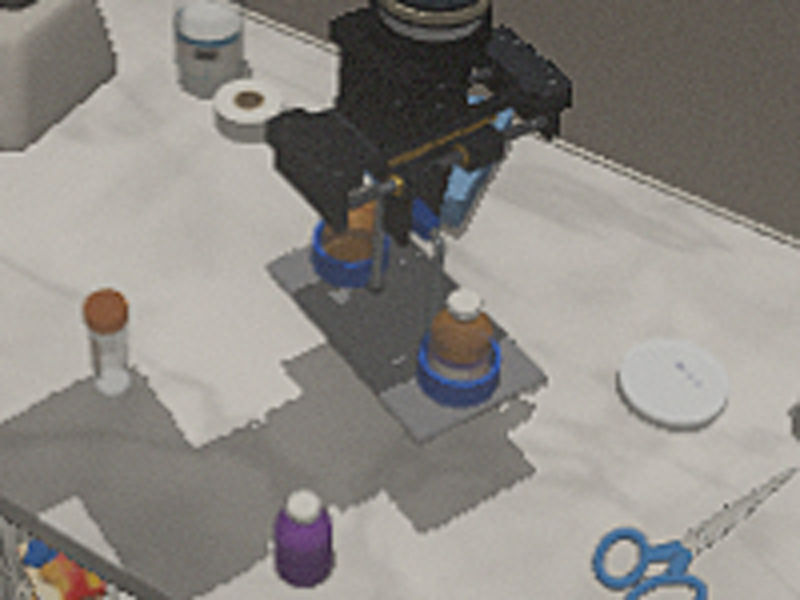

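The carrier hangs level about 11.5 cm up, with the bottles seated at (350,240) and (460,340). The tube stands at (107,345). Handing in.

```bash
python3 -c "
from rig import robot
print(robot.hand_in())"
```

```text
the job is handed in; nothing more can be done
None
```

I handed the job in at about 14.6 s: the tube stands upright and released on the bench, and the carrier is held level about 11.5 cm up with both bottles in their wells. The hand-in returned no verdict.

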